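# Lay the stray reagent bottle back in the angled rack

### The job

A reagent bottle has been left lying on its side on the bench, where it rolls at a touch. Pick it up without letting it roll away, and lay it in the empty cradle of the angled rack like its neighbours: cap uppermost, lying back in the trough, its base fully home against the foot ledge. Lower it gently rather than dropping it, and leave the other bottles and everything else on the bench as they are.

Things in the scene. Friction and masses are not known exactly. Their poses are not given: they have to be found in the camera images.
- bottle: Dark brown bottle, white label, black cap, lying on its side, free to roll. 132 mm long: body a plain cylinder 52 mm across for 96 mm from the base, then a shoulder, then a cap 33 mm across over the last 20 mm. 0.13 to 0.24 kg, centred about at the origin. Origin: on its axis, 58 mm from the base. x runs along the axis from base to cap; y and z turn with it as it rolls.
- bottle_base (a point): Centre of the bottle's flat base, on its axis, 58 mm behind the bottle's origin.
- bottle_cap (a point): Centre of the cap's flat top, on the axis, 132 mm from the base.
- cradle: The empty white plastic cradle, fixed. Origin: centre of its underside, 4 mm above the bench; z up, x level from the foot ledge (low end, robot's side) to the raised end. The trough climbs along +x at 38 degrees from level; a bottle at home lies at that angle in the cradle's x-z plane, touching both walls and the ledge, its origin at (-3.8, 0, 77.7) mm in the cradle's frame.
- cradle_foot (a point): Where the centre of the bottle's base is when home in the empty cradle: (-49.5, 0, 42.0) mm in the cradle's frame. The foot ledge behind it is 6 mm thick, 46 mm wide, square to the trough, and stands 2 mm higher than the bottle's axis.
- cradle_head (a point): Where the centre of the cap's top is when the bottle is home: (54.5, 0, 123.3) mm in the cradle's frame. The trough's two flat walls are 92 mm long from the ledge, rise 35 degrees to either side, and are 44 mm wide over all; their edges stay 18 mm below the bottle's axis (square to the slope), so fingers fit beside the bottle.
- rack: Angled rack: dark grey metal tray 140 x 334 mm with a 10 mm rim, fixed to the bench, carrying three like cradles in a row along its y, 105 mm apart; any of them may be the empty one. Origin: centre of its underside; x as the cradles'.
- bottle_b: A bottle like the first, lying back in one of the two full cradles; loose. Origin and axes as the first bottle's.
- bottle_c: A bottle like the first, lying back in the other full cradle; loose. Origin and axes as the first bottle's.
- bottle_standing: A bottle like the first, standing upright on the bench; leave it. Origin on its axis 58 mm above its base.
- beaker: Open clear plastic beaker, 68 mm across, 95 mm tall, standing empty; leave it. Origin: centre of its underside.
- timer: White bench timer, an upright box 30 x 75 x 62 mm; leave it. Origin: centre of its underside.
- marker: Marker pen with a black cap, 130 mm long, 16 mm thick, lying on the bench; leave it. Origin: under its middle.

How it is judged (in metres and radians):
On the way, in this order (a step that is already met when the one before it is completed fails the run):
1. the bottle is lifted clear of the bench between the fingers (height (world z) of bottle above 0.055 m and contact force between the fingers and bottle above 1 N), for 0.2 s.
2. the fingers bring the bottle down to its place in the cradle, base within 12 mm of home, before it is let go (distance between bottle_base and cradle_foot below 0.012 m and contact force between the fingers and bottle above 0.5 N), for 0.1 s.
At the end, for the whole second after the job is handed in: The bottle lies at rest in the empty cradle, cap end up: base centre within 7 mm of the foot point, cap centre within 12 mm of the head point. The two bottles in the rack are within 15 mm, and the standing bottle, beaker, timer and marker within 30 mm, of where they were (distance between bottle_base and cradle_foot below 0.007 m and distance between bottle_cap and cradle_head below 0.012 m and linear speed of bottle below 0.02 m/s and angular speed of bottle below 0.3 rad/s and distance of each of bottle_b, bottle_c from where it was at the start of the episode below 0.015 m and distance of each of bottle_standing, beaker, timer, marker from where it was at the start of the episode below 0.03 m); the robot touches nothing.
It fails at once if the bottle rolls away: more than 60 mm from its start while on the bench (its axis lower than 34 mm) (height (world z) of bottle below 0.034 m and distance of bottle from where it was at the start of the episode above 0.06 m).
It fails at once if the bottle is dropped or rammed into the cradle (over 60 N) (contact force between bottle and cradle above 60 N).
It fails at once if a bottle in the rack is shifted by more than 15 mm (distance of any of bottle_b, bottle_c from where it was at the start of the episode above 0.015 m).
It fails at once if the standing bottle, beaker, timer or marker is shifted by more than 30 mm (distance of any of bottle_standing, beaker, timer, marker from where it was at the start of the episode above 0.03 m).
It also fails if it takes over 45 s, if anything falls off the work surface, if the arm or the gripper's body presses on something with over 40 N, if the wrist force passes 120 N, or if a joint passes its speed limit or range.

### The arm

A 6-joint arm with a two-finger parallel gripper is mounted at the origin on the work surface. World frame = base frame: x ahead of the robot, y to its left, z up, the work surface at z = 0. Lengths are in m, angles in degrees, forces in N, time in s.
With the tool pointing down it reaches from about 0.375 to 0.925 m from the base axis. Payload 5.7 kg.
Tool frame: the origin (TCP) lies at the very end of the fingers, on their centre line; the grasp point (between the pads) lies arm.hold_point_z behind it (arm.hold_point_z is the distance from the TCP to the grasp point, in m); z points along the fingers, y is the direction in which the jaws open and shut (so a half turn about z gives the same grasp; the last joint's range is limited). The gripper opens to 88 mm and grips with 3 to 60 N. Pads are 20 mm wide; open, the fingers measure 115 mm over their backs; the gripper's body (75 mm by 178 mm) begins 61 mm behind the grasp point.
Start: joints at [65.369, 20.558, 86.54, -0, 72.909, -6.595], TCP at [0.186, 0.57, 0.223] pointing down, gripper open.
Joint ranges: [-170.27, 170.27], [-57.76, 135], [12.27, 136.19], [-55.21, 235.2], [11.17, 155.16], [-170.74, 170.74]. Speed limits (degrees/s): [136.94, 136.94, 180, 180, 180, 180].

### API

Orientations are given as a 3x3 rotation matrix whose columns are the frame's x, y, z axes.
In Python, from rig import arm, cams, models gives the robot as it stands. Calls block until the motion is done:
- arm.reach(position, orientation): joint-space move of the TCP to a pose.
- arm.move_straight(position, rotation=None, rate=0.15): straight line of the TCP; rotation=None keeps the orientation; rate is the mean speed in m/s.
- arm.move_j(angles): joint-space move.
- arm.grip(opening, strength=None): finger opening in m; strength is the grip in N (None keeps the last); returns when the fingers have stopped.
- arm.dwell(seconds).
- arm.inverse_kinematics(position, orientation): joint angles nearest the present ones, or None.
- arm.observe(): the state.
- cams.grab_frame(name): name is "scene" or "top"; returns (picture, depth): 400x640x3 uint8, blue, green, red; 400x640 float32, m along the optical axis (not along the pixel's ray), 0 where there is no reading.
- cams.camera_model(name): a dict with "fx", "fy", "cx", "cy" (pixels), "R" (3x3) and "t" (3): a world point X has camera coordinates R X + t. Camera axes: x right, y down, z forward; pixel columns grow to the right and rows downward; lengths in m; the calibration is good to about 2 mm. A picture is of the moment at which its call begins. camera_model takes no time and is no camera call.
A pose or a line that the arm cannot do raises arm.PlanningError and nothing moves.
- arm.close_job(): hands the job in, once; it reports no verdict.
Trained networks look in the newest picture that a camera, given by its name, has taken for a name from the list of things; names that differ only in an ending like _2 or _b are one class to them, and where a whole thing is asked for, a point or a joint stands for the part that bears it (a point fixed in the world has none). Each returns a list of dicts, best first, with "score" (0 to 1); they miss things now and then, are a little off and sometimes report something else, mostly with a low value. They report only what shows in the picture. A call takes as long as a camera call.
- models.recognise(query, camera): "box" ([left, top, right, bottom] in pixels, round what is visible of it).
The state is a dict: "t": time; "qpos": joint angles; "joint_vel": joint speeds; "joint_torque": joint torques, N m; "tool_pos": TCP position; "eef_rot": TCP orientation; "ft_force": force on the tool from outside, world axes, zero at the start; "moment": the same for the moment, N m; "width": finger opening in m.
Only numpy, scipy, OpenCV 4.12 (cv2) and the standard library are available. Lean on these libraries where they do the work, as an engineer would, in place of code of your own. Each camera call takes 0.05 s, during which the arm holds its last target. There are 200 camera calls.

## Working session

There is one attempt and no reset: what is moved stays moved. The work goes in short steps, each a Python script; the robot and the scene stay as the last script left them, time stands still between calls to the robot, and variables do not carry over. Pictures are saved under pics/ and viewed, about 8 in all and at most 12, crops included, and the job is handed in when it is done.

```bash
mkdir -p pics; ls; python3 - <<'E'
from rig import arm,cams,models
import cv2,numpy as np
for n in ("scene","top"):
    im,d=cams.grab_frame(n); cv2.imwrite(f"pics/{n}0.png",im); np.save(f"pics/{n}0.npy",d)
    m=cams.camera_model(n); print(n,m)
    for q in ("bottle","cradle","rack","bottle_standing"):
        for r in models.recognise(q,n)[:5]: print(q,np.round(r["box"]),round(r["score"],2))
print(arm.hold_point_z,arm.observe()["t"])
E
```

```text
pics
scene {'fx': 410.55207276354565, 'fy': 410.55207276354565, 'cx': 316.4962975533945, 'cy': 203.83206508369184, 'R': array([[ 0.67737607,  0.73562104, -0.00483221],
       [ 0.61523413, -0.57009788, -0.54449552],
       [-0.40329719,  0.3658553 , -0.83874983]]), 't': array([-0.33480721, -0.25624249,  1.62298655])}
bottle [245. 227. 262. 266.] 0.8
bottle [347. 186. 384. 200.] 0.8
bottle [362. 168. 398. 176.] 0.76
bottle [327. 210. 367. 244.] 0.7
cradle [333. 210. 362. 242.] 0.72
rack [317. 178. 406. 251.] 0.88
rack [247. 227. 264. 264.] 0.67
bottle_standing [276. 303. 293. 330.] 0.93
bottle_standing [363. 168. 400. 177.] 0.46
top {'fx': 427.99849409536876, 'fy': 427.99849409536876, 'cx': 305.1360164076568, 'cy': 201.37725057821598, 'R': array([[ 0.01203955, -0.99991259,  0.00546541],
       [-0.9953864 , -0.01250502, -0.09512909],
       [ 0.09518912, -0.00429488, -0.99544994]]), 't': array([-0.04035394,  0.50904246,  1.15476506])}
bottle [357. 204. 397. 247.] 0.92
bottle [226. 146. 251. 200.] 0.75
bottle [182. 157. 213. 209.] 0.63
cradle [262. 150. 289. 192.] 0.93
rack [180. 144. 308. 215.] 0.95
bottle_standing [396. 123. 422. 151.] 0.74
0.0187 0.5
```

View pics/top0.png

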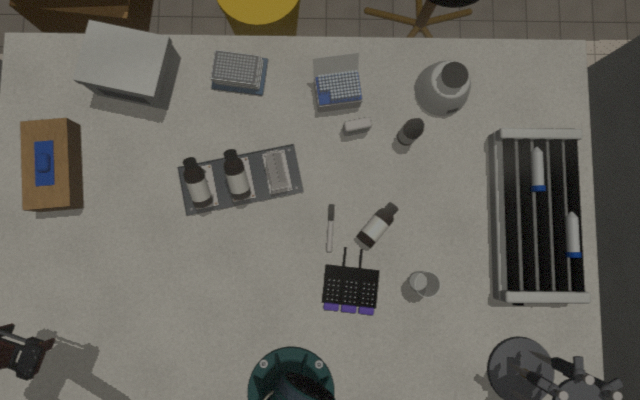

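View pics/scene0.png

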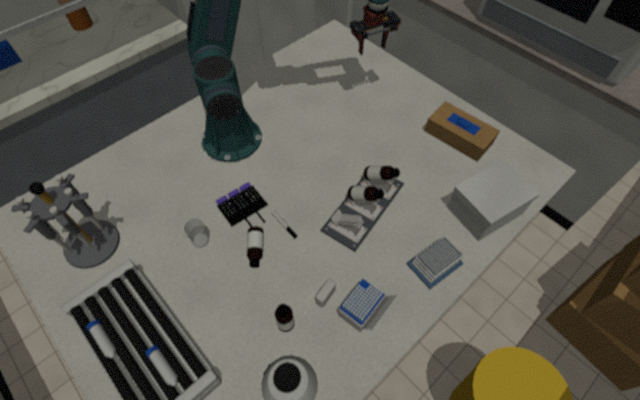

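The top view shows the free bottle at (377,227) with its cap towards (392,210). The two full cradles are at (198,185) and (237,175), and the empty one is at the right end of the rack at (276,171). A forked black tool rack sits just robot-side of the bottle, with prong tips at (345,250) and (360,252). The marker is at (331,228) and the beaker at (418,282). Next I'll fit the models to the depth clouds.

```bash
cat > h.py <<'E'
import numpy as np,cv2
from rig import arm,cams,models
from scipy.optimize import least_squares
def cloud(d,m):
    v,u=np.mgrid[:400,:640]; P=np.stack([(u-m["cx"])/m["fx"]*d,(v-m["cy"])/m["fy"]*d,d],-1)
    return (P-m["t"])@m["R"]
prof=np.array([[0,0],[0,26],[96,26],[112,16.5],[132,16.5],[132,0]])/1000
def dist(P,b,a):
    """unsigned distance of points to bottle surface with base centre b, axis a"""
    s=(P-b)@a; r=np.linalg.norm(P-b-np.outer(s,a),axis=1); q=np.c_[s,r]; D=[]
    for p0,p1 in zip(prof[:-1],prof[1:]):
        e=p1-p0; t=np.clip((q-p0)@e/(e@e),0,1); D.append(np.linalg.norm(q-p0-t[:,None]*e,axis=1))
    return np.min(D,0)
def axis(yaw,el): return np.array([np.cos(yaw)*np.cos(el),np.sin(yaw)*np.cos(el),np.sin(el)])
def crop(P,c,r,zlo,zhi):
    Q=P.reshape(-1,3); return Q[(np.hypot(*(Q[:,:2]-c).T)<r)&(Q[:,2]>zlo)&(Q[:,2]<zhi)]
def px(u,v,m,P): return P[int(v),int(u)]
E
python3 - <<'E'
from h import *
C={n:cloud(np.load(f"pics/{n}0.npy"),cams.camera_model(n)) for n in("top","scene")}
for n,P in C.items():
    Q=P.reshape(-1,3); k=(abs(Q[:,0]-.55)<.25)&(abs(Q[:,1])<.3)&(abs(Q[:,2])<.008); print(n,"bench z",np.median(Q[k,2]),Q[k,2].std())
T=C["top"]
for nm,u,v in (("bottle",377,227),("cap",392,210),("b1",198,188),("b2",237,177),("cr",276,171),("prong",360,255),("toolrack",350,288),("prong tip",345,252),("marker",331,228),("stand",413,128),("beaker",418,282),("timer",357,125)): print(nm,np.round(T[v,u],3))
c=T[227,377,:2]
for n,P in C.items():
    Q=crop(P,c,.085,.012,.07)
    f=lambda p:dist(Q,np.array([p[0],p[1],.026]),axis(p[2],0))
    r=least_squares(f,[c[0]-.04,c[1]+.04,-.6],loss="soft_l1",f_scale=.002); print(n,"bottle base,yaw",r.x,len(Q),"med",np.median(f(r.x)))
    f=lambda p:dist(Q,p[:3],axis(*p[3:])); r=least_squares(f,[*r.x[:2],.026,r.x[2],0],loss="soft_l1",f_scale=.002);print("  free",r.x)
el=np.radians(38)
for n,P in C.items():
    for u,v in ((198,188),(237,177)):
        c=T[v,u,:2]; Q=crop(P,c,.085,.05,.2)
        f=lambda p:dist(Q,p[:3],axis(p[3],el)); r=least_squares(f,[c[0]-.05,c[1],.046,.2],loss="soft_l1",f_scale=.002); print(n,"nbr base,yaw",r.x,len(Q),np.median(f(r.x)))
    # tray outline
    Q=crop(P,T[177,237,:2],.22,.003,.018); np.save(f"pics/tray_{n}.npy",Q)
    Q=crop(P,T[177,237,:2],.2,.006,.13); R=cv2.minAreaRect((Q[:,:2]*1000).astype(np.float32)); print(n,"rect",R)
im=cv2.imread("pics/top0.png")[110:310,170:440]; cv2.imwrite("pics/crop1.png",cv2.resize(im,None,fx=2.9,fy=2.9,interpolation=2))
E
```

```text
top bench z 0.0006309817957838569 0.002573391439581998
scene bench z 0.0015825397814287028 0.0025950330093762373
bottle [ 0.44  -0.227  0.051]
cap [ 0.487 -0.269  0.046]
b1 [0.533 0.243 0.102]
b2 [0.562 0.142 0.111]
cr [0.59  0.046 0.044]
prong [ 0.364 -0.187  0.01 ]
toolrack [ 0.275 -0.159  0.015]
prong tip [ 0.372 -0.146  0.012]
marker [ 0.437 -0.106  0.014]
stand [ 0.691 -0.307  0.129]
beaker [ 0.292 -0.347  0.008]
timer [ 0.715 -0.172  0.065]
top bottle base,yaw [ 0.400328   -0.19415506 -0.69452778] 869 med 0.0010622459843503337
  free [ 0.40027087 -0.19421356  0.02677701 -0.69373659 -0.005646  ]
scene bottle base,yaw [ 0.40042766 -0.19127911 -0.69074794] 599 med 0.0014007390498756607
  free [ 0.39978676 -0.19119542  0.02796885 -0.6878421  -0.0040795 ]
top nbr base,yaw [0.50075191 0.23953304 0.0461266  0.21740693] 1007 0.0010666853402204642
top nbr base,yaw [0.52322288 0.13749816 0.04617868 0.21917154] 965 0.000991746268517642
top rect ((557.20361328125, 146.44996643066406), (348.94049072265625, 370.7239990234375), 37.92842102050781)
scene nbr base,yaw [0.50226599 0.24240276 0.04665573 0.21759658] 560 0.0015850621711023735
scene nbr base,yaw [0.52449349 0.13984514 0.04639609 0.21611036] 598 0.0015942753592818619
scene rect ((566.7301025390625, 129.28585815429688), (394.6777648925781, 370.1827392578125), 22.797313690185547)
```

View pics/crop1.png

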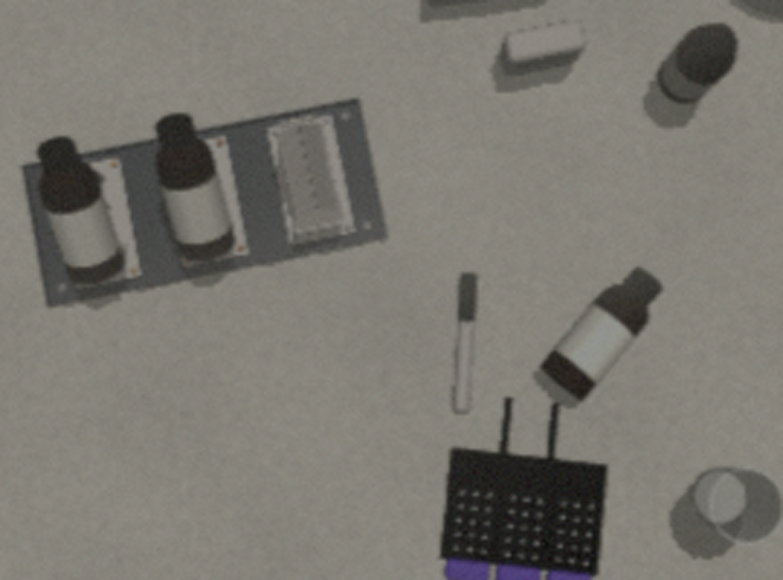

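```bash
cat >> h.py <<'E'
el=np.radians(38)
pa=axis(-.6925,0); pb=np.array([.4003,-.1927,.026])
ca=axis(.2175,el); cb=np.array([.5467,.0361,.046])
def rot(a,s):
    z=-np.array([0,0,1.])+a*a[2]; z/=np.linalg.norm(z); x=s*a; return np.c_[x,np.cross(z,x),z]
def tcp(b,a,up=0,along=0,st=.058):
    """TCP with grasp point on the bottle axis, st from base; up = off the slope, along = up the slope"""
    return b+a*(st+along)+rot(a,1)[:,2]*(arm.hold_point_z-up)
E
python3 - <<'E'
from h import *
for s in (1,-1):
    for nm,b,a,u in (("pre",pb,pa,.2),("pick",pb,pa,0),("preplace",cb,ca,.14),("place",cb,ca,0)):
        q=arm.inverse_kinematics(tcp(b,a,u),rot(a,s)); print(s,nm,np.round(tcp(b,a,u),3),None if q is None else np.round(q,1))
# empty cradle check: cloud vs predicted trough
C=cloud(np.load("pics/top0.npy"),cams.camera_model("top"))
Q=crop(C,(cb+ca*.058)[:2],.08,.012,.12); ey=rot(ca,1)[:,1]; r=Q-cb; n=-rot(ca,1)[:,2]
s,l,h=r@ca,r@ey,r@n
k=(s>.01)&(s<.088)&(abs(l)<.03)
for a in np.arange(-.028,.03,.006): 
    m=k&(abs(l-a)<.003); print(round(a,3),m.sum(),np.round(np.median(h[m]),4))
E
```

```text
1 pre [ 0.445 -0.23   0.207] [-35.2  13.3  99.7  -0.   67.   94.5]
1 pick [ 0.445 -0.23   0.007] [-35.2  30.2 110.4  -0.   39.4  94.5]
1 preplace [0.518 0.03  0.177] [-17.9   6.7 130.8  65.7  19.9   0.9]
1 place [0.603 0.048 0.067] [-11.   27.7 127.1 125.7  17.5 -55.9]
-1 pre [ 0.445 -0.23   0.207] [-35.2  13.3  99.7  -0.   67.  -85.5]
-1 pick [ 0.445 -0.23   0.007] [-35.2  30.2 110.4  -0.   39.4 -85.5]
-1 preplace [0.518 0.03  0.177] None
-1 place [0.603 0.048 0.067] [-11.   27.7 127.1 125.7  17.5 124.1]
-0.028 10 -0.0781
-0.022 19 -0.0196
-0.016 58 -0.0192
-0.01 61 -0.0229
-0.004 58 -0.0278
0.002 57 -0.0302
0.008 56 -0.0256
0.014 59 -0.0224
0.02 54 -0.0188
0.026 12 -0.0732
```

```bash
cat >> h.py <<'E'
def rot(a,s=1,t=0):
    """tool x~a, z off the bottle's underside normal, swung by t toward the base"""
    z=-np.array([0,0,1.])+a*a[2]; z/=np.linalg.norm(z); z0=z; z=np.cos(t)*z0-np.sin(t)*a; x=s*(np.cos(t)*a+np.sin(t)*z0); return np.c_[x,np.cross(z,x),z]
def tcp(b,a,t=0,up=0,along=0,st=.058):
    return b+a*(st+along)+rot(a,1,t)[:,2]*arm.hold_point_z-rot(a,1)[:,2]*up
E
python3 - <<'E'
from h import *
for t in (10,20,30,38):
  t_=np.radians(t)
  for s in (1,-1):
    print(t,s)
    for nm,b,a,u in (("pre",pb,pa,.2),("pick",pb,pa,0),("preplace",cb,ca,.14),("place",cb,ca,0)):
        q=arm.inverse_kinematics(tcp(b,a,t_,u),rot(a,s,t_)); print("  ",nm,None if q is None else np.round(q,1))
E
```

```text
10 1
   pre [-35.7  18.6  92.7   0.7  78.6  93.8]
   pick [-35.7  33.8 102.5   0.9  53.6  93.4]
   preplace [-13.2   6.5 122.8  26.1  27.6  43.5]
   place [ -8.1  25.1 119.4  46.7  13.1  25.7]
10 -1
   pre [-35.7  18.6  92.7   0.7  78.6 -86.2]
   pick [-35.7  33.8 102.5   0.9  53.6 -86.6]
   preplace [ -13.2    6.5  122.8   26.1   27.6 -136.5]
   place [  -8.1   25.1  119.4   46.7   13.1 -154.3]
20 1
   pre [-36.1  24.3  86.1   1.2  89.5  93.3]
   pick [-36.1  38.4  94.8   1.3  66.7  92.8]
   preplace [ -9.5   8.7 114.9  10.4  40.1  61. ]
   place [ -5.6  25.3 111.3  12.3  26.7  61.7]
20 -1
   pre [-36.1  24.3  86.1   1.2  89.5 -86.7]
   pick [-36.1  38.4  94.8   1.3  66.7 -87.2]
   preplace [  -9.5    8.7  114.9   10.4   40.1 -119. ]
   place [  -5.6   25.3  111.3   12.3   26.7 -118.3]
30 1
   pre [-36.4  30.2  80.    1.7  99.8  93.1]
   pick [-36.4  43.6  87.3   1.7  79.   92.5]
   preplace [ -6.6  12.4 107.2   3.3  52.8  69.1]
   place [ -3.6  27.6 103.1   3.3  41.7  71.6]
30 -1
   pre [-36.4  30.2  80.    1.7  99.8 -86.9]
   pick [-36.4  43.6  87.3   1.7  79.  -87.5]
   preplace [  -6.6   12.4  107.2    3.3   52.8 -110.9]
   place [  -3.6   27.6  103.1    3.3   41.7 -108.4]
38 1
   pre [-36.6  34.9  75.5   2.  107.6  93. ]
   pick [-36.6  48.1  81.5   1.9  88.3  92.4]
   preplace [ -4.7  16.1 101.2  -0.   62.6  72.8]
   place [-2.2 30.4 96.4 -0.  53.2 75.3]
38 -1
   pre [-36.6  34.9  75.5   2.  107.6 -87. ]
   pick [-36.6  48.1  81.5   1.9  88.3 -87.6]
   preplace [  -4.7   16.1  101.2   -0.    62.6 -107.2]
   place [  -2.2   30.4   96.4   -0.    53.2 -104.7]
```

```bash
echo 't0=np.radians(25)' >> h.py; python3 - <<'E'
from h import *
S=lambda: (lambda o:print(round(o["t"],2),np.round(o["tool_pos"],4),"F",np.round(o["ft_force"],2),"w",round(o["width"],4)))(arm.observe())
R=rot(pa,1,t0)
arm.reach(tcp(pb,pa,t0,.2),R); S()
arm.move_straight(tcp(pb,pa,t0,.06),R,.15)
arm.move_straight(tcp(pb,pa,t0,0),R,.06); S()
arm.grip(0.062,20); S()
arm.grip(0.04,20); S()
arm.dwell(.2); S()
for n in("top","scene"): 
    im,d=cams.grab_frame(n); cv2.imwrite(f"pics/{n}1.png",im)
arm.move_straight(tcp(pb,pa,t0,.05),R,.05); arm.dwell(.3); S()
arm.move_straight(tcp(pb,pa,t0,.2),R,.15); arm.dwell(.2); S()
im,d=cams.grab_frame("scene"); np.save("pics/scene2.npy",d); cv2.imwrite("pics/scene2.png",cv2.resize(im[100:300,180:420],None,fx=3,fy=3))
Q=crop(cloud(d,cams.camera_model("scene")),(pb+pa*.06)[:2],.1,.19,.27)
b=pb+[0,0,.2]; f=lambda p:dist(Q,p[:3],axis(*p[3:])); r=least_squares(f,[*b,-.6925,0],loss="soft_l1",f_scale=.002); print("fit",r.x,"vs",b,np.median(f(r.x)))
E
```

```text
3.46 [ 0.4392 -0.224   0.2091] F [-0.65  0.02 -0.1 ] w 0.0879
5.69 [ 0.4391 -0.2249  0.0093] F [-0.1  -0.02 -0.77] w 0.0878
6.29 [ 0.4389 -0.2247  0.0091] F [-0.27  0.06  0.2 ] w 0.062
6.62 [ 0.4389 -0.2246  0.009 ] F [ 0.35  0.12 -0.07] w 0.0513
6.82 [ 0.4389 -0.2247  0.0091] F [-0.09  0.47 -0.57] w 0.0514
8.37 [ 0.4388 -0.2246  0.0589] F [-0.8  -0.01 -1.14] w 0.0518
9.72 [ 0.4385 -0.2244  0.2083] F [ 0.16 -0.53 -1.67] w 0.0516
fit [ 0.39916701 -0.19176364  0.22702267 -0.69053451 -0.00845084] vs [ 0.4003 -0.1927  0.226 ] 0.0009280215418168754
```

```bash
python3 - <<'E'
from h import *
S=lambda: (lambda o:print(round(o["t"],2),np.round(o["tool_pos"],4),"F",np.round(o["ft_force"],2),"w",round(o["width"],4)))(arm.observe())
R=rot(ca,1,t0)
arm.reach(tcp(cb,ca,t0,.14,.008),R); arm.dwell(.4); S()
print("rot err",np.abs(arm.observe()["eef_rot"]-R).max(), "pos err",arm.observe()["tool_pos"]-tcp(cb,ca,t0,.14,.008))
b=tcp(cb,ca,t0,.14,.008)-tcp(np.zeros(3),ca,t0)
for n in("scene","top"):
    im,d=cams.grab_frame(n)
    if n=="scene": cv2.imwrite("pics/scene3.png",cv2.resize(im[100:300,240:480],None,fx=3,fy=3))
    Q=crop(cloud(d,cams.camera_model(n)),(b+ca*.06)[:2],.1,.11,.3); k=dist(Q,b,ca)<.012; Q=Q[k]
    f=lambda p:dist(Q,p[:3],axis(*p[3:])); r=least_squares(f,[*b,.2175,el],loss="soft_l1",f_scale=.002); print(n,"fit",r.x,"vs",b,k.sum(),np.median(f(r.x)))
E
```

```text
11.22 [0.5177 0.029  0.1786] F [ 0.13  0.2  -2.71] w 0.0514
rot err 0.0010351539596790693 pos err [ 0.00022929 -0.0005899  -0.00014918]
scene fit [0.46935993 0.0114099  0.16424894 0.31941056 0.64305701] vs [0.46869366 0.01886092 0.1612468 ] 420 0.0016718401236043856
top fit [0.4675243  0.01776263 0.16176549 0.20682399 0.65449361] vs [0.46869366 0.01886092 0.1612468 ] 356 0.0008375786524289948
```

View pics/scene3.png

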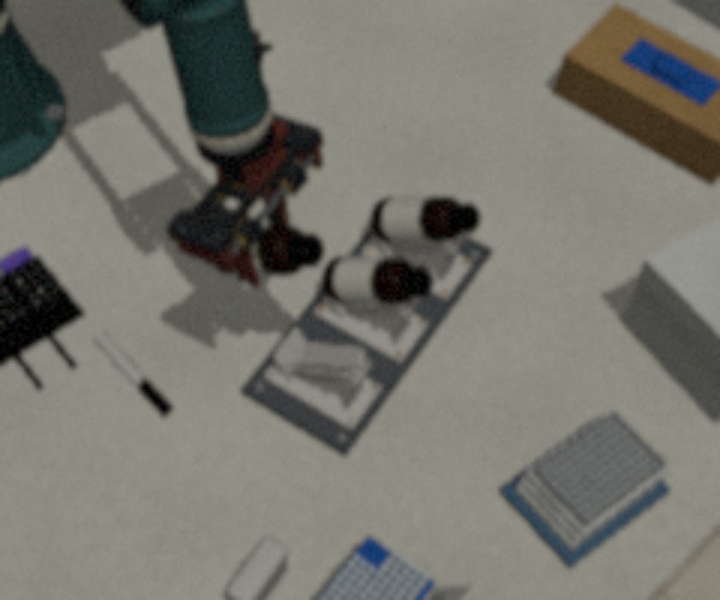

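The crop shows the bottle held with its cap (290,250) pointing forward and up, and the empty cradle clear at (320,365). The top-camera fit agrees with the commanded pose to about 2 mm. Fingers hide most of the bottle from the scene camera, so I'm discounting its fit. Now I'll lower it with force feedback.

```bash
python3 - <<'E'
from h import *
R=rot(ca,1,t0); n=-rot(ca,1)[:,2]; ey=rot(ca,1)[:,1]
def F(k=4):
    v=[]
    for _ in range(k): arm.dwell(.02); v.append(arm.observe()["ft_force"])
    return np.mean(v,0)
arm.move_straight(tcp(cb,ca,t0,.05,.008),R,.1)
arm.move_straight(tcp(cb,ca,t0,.010,.008),R,.04); arm.dwell(.2)
F0=F(10); print("F0",F0,arm.observe()["t"])
al,up=.008,.010
while up>-.006:
    up-=.001; arm.move_straight(tcp(cb,ca,t0,up,al),R,.02); d=F()-F0; 
    print("up %.1f n %.2f a %.2f y %.2f"%(up*1e3,d@n,d@ca,d@ey))
    if d@n>3 or d@ca>6: break
while al>-.006:
    al-=.001; arm.move_straight(tcp(cb,ca,t0,up,al),R,.02); d=F()-F0
    print("al %.1f n %.2f a %.2f y %.2f"%(al*1e3,d@n,d@ca,d@ey))
    if d@ca>7: break
o=arm.observe(); print(o["t"],o["width"],"tool vs home tcp (a,n,y) mm",1e3*np.array([(o["tool_pos"]-tcp(cb,ca,t0))@v for v in(ca,n,ey)]))
im,d=cams.grab_frame("top"); cv2.imwrite("pics/top4.png",cv2.resize(im[110:260,170:370],None,fx=4,fy=4))
Q=crop(cloud(d,cams.camera_model("top")),(cb+ca*.06)[:2],.1,.03,.16); Q=Q[dist(Q,cb,ca)<.012]
f=lambda p:dist(Q,p[:3],axis(*p[3:])); r=least_squares(f,[*cb,.2175,el],loss="soft_l1",f_scale=.002); print("fit",r.x,"home",cb,.2175,el)
E
```

```text
F0 [-0.19911347 -0.03959815 -1.59886493] 13.8833
up 9.0 n 0.03 a 0.37 y 0.07
up 8.0 n -0.40 a -0.21 y 0.14
up 7.0 n -0.64 a 0.07 y -0.18
up 6.0 n -0.30 a 0.14 y -0.12
up 5.0 n -0.36 a -0.37 y -0.24
up 4.0 n -0.61 a -0.12 y -0.21
up 3.0 n -0.83 a 0.58 y -0.21
up 2.0 n -0.29 a -0.23 y 0.01
up 1.0 n 0.38 a -0.27 y -0.46
up 0.0 n 0.88 a 0.45 y -0.77
up -1.0 n 8.33 a 2.06 y -1.97
al 7.0 n 10.23 a 4.18 y -3.38
al 6.0 n 11.32 a 5.97 y -4.61
al 5.0 n 13.47 a 7.70 y -5.81
18.3167 0.0517869089426716 tool vs home tcp (a,n,y) mm [ 7.79755587 -0.51862883 -0.40853402]
fit [0.55377047 0.03607979 0.04850808 0.22518473 0.68489108] home [0.5467 0.0361 0.046 ] 0.2175 0.6632251157578453
```

```bash
cat > slide.py <<'E'
from h import *
R=rot(ca,1,t0); n=-rot(ca,1)[:,2]; ey=rot(ca,1)[:,1]
F0=np.array([-.2,-.04,-1.6])
def F(k=4):
    v=[]
    for _ in range(k): arm.dwell(.02); v.append(arm.observe()["ft_force"])
    return np.mean(v,0)
def go(up,al,y,msg=""):
    arm.move_straight(tcp(cb,ca,t0,up,al)+ey*y,R,.02); d=F()-F0; o=arm.observe(); p=1e3*(o["tool_pos"]-tcp(cb,ca,t0))
    print("%s cmd a %.1f n %.1f y %.1f | at %.1f %.1f %.1f | F a %.1f n %.1f y %.1f"%(msg,al*1e3,up*1e3,y*1e3,p@ca,p@n,p@ey,d@ca,d@n,d@ey)); return d@ca,d@n,d@ey
E
python3 - <<'E'
from slide import *
go(.0015,.007,0); up,y,al=.0015,-.0005,.007
go(up,al,y)
while al>-.006:
    al-=.001; fa,fn,fy=go(up,al,y)
    if fn>5: up+=.0005
    if abs(fy)>2.5: y+=.0004*np.sign(fy)
    if fa>7: break
print(arm.observe()["t"])
E
```

```text
cmd a 7.0 n 1.5 y 0.0 | at 6.6 1.4 0.1 | F a -0.2 n -0.4 y 0.0
 cmd a 7.0 n 1.5 y -0.5 | at 6.8 1.4 -0.5 | F a 0.1 n -0.4 y -0.5
 cmd a 6.0 n 1.5 y -0.5 | at 6.0 1.5 -0.5 | F a -0.1 n -0.1 y -0.7
 cmd a 5.0 n 1.5 y -0.5 | at 5.0 1.5 -0.5 | F a 0.2 n -0.5 y -0.1
 cmd a 4.0 n 1.5 y -0.5 | at 4.0 1.5 -0.5 | F a 0.3 n -0.0 y -0.2
 cmd a 3.0 n 1.5 y -0.5 | at 3.0 1.5 -0.5 | F a -0.0 n -0.2 y -0.1
 cmd a 2.0 n 1.5 y -0.5 | at 2.0 1.5 -0.5 | F a -0.1 n -0.1 y -0.0
 cmd a 1.0 n 1.5 y -0.5 | at 0.9 1.5 -0.5 | F a -0.2 n 0.2 y 0.3
 cmd a 0.0 n 1.5 y -0.5 | at -0.0 1.5 -0.5 | F a 0.2 n -0.5 y -0.1
 cmd a -1.0 n 1.5 y -0.5 | at -0.0 1.4 -0.3 | F a 3.2 n 0.4 y -0.7
 cmd a -2.0 n 1.5 y -0.5 | at -0.0 1.2 -0.2 | F a 7.7 n 2.1 y -2.4
21.9083
```

View pics/top4.png

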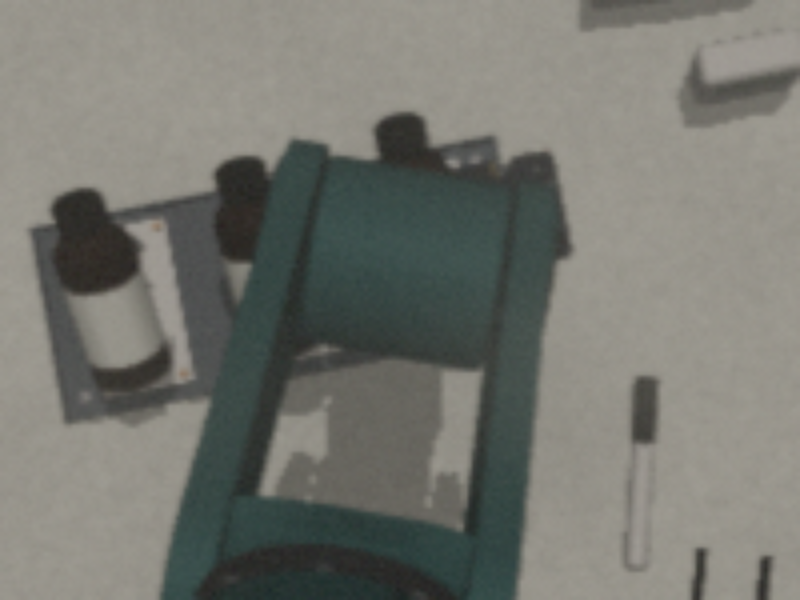

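The top crop shows the bottle's cap at (400,140) lined up with its neighbours, with the arm hiding the rest. The ledge contact came at a = 0.0 mm, where I predicted home. Next I'll settle it into the trough, release and back off.

```bash
python3 - <<'E'
from slide import *
go(.0015,-.001,-.0003)
for up in (.001,.0005,0,-.0005,-.001):
    if go(up,-.0007,-.0003)[1]>4: break
arm.dwell(.2); go(up,-.0007,-.0003,"hold")
p=tcp(cb,ca,t0,up,-.0007)-ey*.0003
w=arm.observe()["width"]
for x in (w+.002,w+.006,.066): arm.grip(x); 
arm.dwell(.3); o=arm.observe(); print(o["t"],o["width"],o["ft_force"])
back=-R[:,2]
arm.move_straight(p+back*.07,R,.05); arm.move_straight(p+back*.16,R,.15)
arm.reach([.45,-.15,.35],np.diag([1.,-1,-1])) if arm.inverse_kinematics([.45,-.15,.35],np.diag([1.,-1,-1])) is not None else print("no ik")
arm.dwell(.3); print(arm.observe()["t"])
for nm in("scene","top"):
    im,d=cams.grab_frame(nm)
    cv2.imwrite(f"pics/{nm}5.png",cv2.resize(im[130:260,290:450] if nm=="scene" else im[110:260,170:370],None,fx=4,fy=4))
    Pc=cloud(d,cams.camera_model(nm))
    for k in range(3):
        b=cb-ey*.105*k
        Q=crop(Pc,(b+ca*.06)[:2],.1,.045,.16); Q=Q[dist(Q,b,ca)<.015]
        f=lambda p:dist(Q,p[:3],axis(*p[3:])); r=least_squares(f,[*b,.2175,el],loss="soft_l1",f_scale=.002); e=r.x[:3]-b
        print(nm,k,len(Q),"base",np.round(r.x,4),"err a,n,y mm",np.round(1e3*np.array([e@ca,e@n,e@ey]),1))
E
```

```text
cmd a -1.0 n 1.5 y -0.3 | at -0.1 1.3 -0.2 | F a 6.6 n 0.5 y -2.5
 cmd a -0.7 n 1.0 y -0.3 | at -0.1 0.9 -0.2 | F a 7.3 n 2.8 y -1.6
 cmd a -0.7 n 0.5 y -0.3 | at -0.0 0.5 -0.0 | F a 7.2 n 3.2 y -1.3
 cmd a -0.7 n 0.0 y -0.3 | at -0.1 -0.0 0.0 | F a 7.5 n 3.1 y -1.1
 cmd a -0.7 n -0.5 y -0.3 | at -0.1 -0.1 0.0 | F a 8.5 n 8.7 y -1.3
hold cmd a -0.7 n -0.5 y -0.3 | at -0.1 -0.1 -0.0 | F a 8.3 n 8.1 y -1.3
25.2583 0.06634220303126451 [-0.69403162  0.14752552  0.30012723]
28.85
scene 0 595 base [0.5461 0.0376 0.0475 0.2113 0.6486] err a,n,y mm [ 0.7  1.4 -1.6]
scene 1 578 base [0.5243 0.1401 0.0472 0.216  0.6573] err a,n,y mm [ 1.2  0.6 -1.4]
scene 2 552 base [0.5018 0.2432 0.0472 0.2049 0.6546] err a,n,y mm [ 1.4  0.4 -1.9]
top 0 903 base [0.5455 0.0348 0.0463 0.217  0.6596] err a,n,y mm [-0.9  1.1  1. ]
top 1 921 base [0.5233 0.1373 0.0462 0.2219 0.6618] err a,n,y mm [-0.7  0.8  1.2]
top 2 946 base [0.5006 0.2403 0.0464 0.2134 0.6583] err a,n,y mm [-0.5  0.9  0.6]
```

View pics/top5.png

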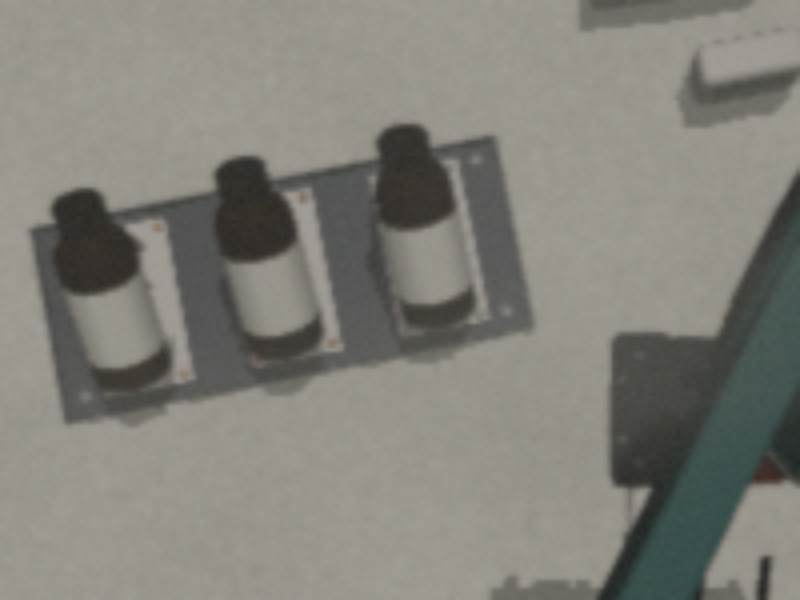

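```bash
python3 - <<'E'
from rig import arm
arm.close_job(); print(arm.observe()["t"])
E
```

```text
the job is handed in; nothing more can be done
the job is handed in; nothing more can be done
```

The bottle is lying in the empty cradle, cap uppermost, lined up with its two neighbours and with its base against the foot ledge. I handed the job in about 29 s into the 45 s limit; it reports no verdict.

**What I did:** I gripped the bottle at 20 N, with the tool tilted 25° to keep the wrist clear of its limits at the rack. I lifted it and lowered it into the trough in 1 mm steps, checking the wrist force at each step. My first try touched the trough about 7 mm short of the ledge and stuck on friction. I raised it 1.5–2 mm, slid it down until it met the ledge where predicted, settled it and let go. Wrist force readings during the placing stayed under about 17 N.

**Last checks:**
- **Placed bottle:** both cameras put its base within about 2.3 mm of home and its tilt at 37.2–37.8°, against a nominal 38°.
- **Rack neighbours:** they moved no more than about 1–2 mm from the first fit, which is within measurement noise.
- **Camera disagreement:** the two cameras differ by about 2.5 mm sideways, the same for all three bottles, so it looks like calibration. I used their average.
- **Discounted fit:** one mid-task fit from the scene camera was off because the fingers hid the bottle, so I ignored it.
- **Not re-measured:** I did not check the standing bottle, beaker, timer or marker afterwards. No move was planned near them, and the force readings I took showed no sign of contact.

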